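Hook the tool rail into the slotted bench rack and press it down until it locks

ROBOT

A 7-joint arm with a two-finger parallel gripper is mounted at the origin on a cart in front of the work surface, level with it; the furniture and walls round the work are solid. World frame = base frame: x ahead of the robot, y to its left, z up, the work surface at z = 0. Lengths are in m, angles in rad, forces in N, time in s.
With the tool pointing down it reaches from about 0.4 to 0.85 m from the base axis. Payload 4.5 kg.
Tool frame: the origin (TCP) lies midway between the tips of the shut fingers; the grasp point (between the pads) lies 19 mm behind it; z points along the fingers, y is the line along which they close (so a half turn about z gives the same grasp; the last joint's range is limited). The gripper opens to 88 mm and grips with 3 to 60 N. Pads are 18 mm wide; open, the fingers measure 123 mm over their backs; the gripper's body (75 mm by 187 mm) begins 45 mm behind the grasp point.
Start: joints at [-1.258, 0.689, -0.195, 1.565, 0.157, 0.902, -0.215], TCP at [0.172, 0.601, 0.239] pointing down, gripper open.
Joint ranges: [-3.01, 3.01], [-0.46, 2.08], [-1.47, 1.51], [0.13, 2.56], [-1, 4.14], [0.04, 2.09], [-2.66, 2.66]. Speed limits (rad/s): [2.57, 2.57, 3.14, 3.14, 3.14, 3.14, 3.14].

INTERFACE

Orientations are given as a unit quaternion [x, y, z, w].
In Python, from plant import get_state, viewer, workorder gives the robot as it stands. The module is installed in compiled form; this text tells all that it offers.
- The arm moves only by the tool step_arm, never from a script. Its argument "motion" is a list of rows, each an object of numbers: "wx", "wy", "wz": the turn, a rotation vector about the tool's x, y, z each as a share of 180 degrees, from -1 to 1; "dx", "dy", "dz": the shift along the tool's x, y, z each as a share of 8 cm, from -1 to 1; "claw": the finger opening in mm, from 0 to 88.1. A call has 1 to 8 rows; each row is the pose to reach, as a shift and turn from the pose commanded when the call began, along the tool's axes at that moment, turning the shorter way round; what a row does not reach only later rows make up. A row lasts 1/10 s, in which the tool goes at most 50 mm and 8.59 degrees, less where a joint would pass 70% of its speed; a pose out of reach is approached as far as the arm can. A call with a number of a shift or a turn outside -1 to 1 is refused whole. A call with a gripper value outside its range is refused whole. The fingers move at their own pace and stop on an object; "force" is the grip in N (left out, the last holds). Time passes only in rows, so rows that repeat a pose let the fingers close. It gives the time, the measured TCP pose, the force, the opening and the grip force at its end, in the units of the state.
- get_state(): the state, without advancing time (a new reading comes with each control period).
- viewer.snapshot(name): name is "scene" or "top"; returns (picture, depth): 420x560x3 uint8, red, green, blue; 420x560 float32, m along the optical axis (not along the pixel's ray), 0 where there is no reading.
- viewer.calibration(name): a dict with "vfov" (degrees; the focal length in pixels is half the picture's height over the tangent of half this angle, whatever the lens; pixels are square), "cx", "cy" (the principal point, pixels), "dist_coeffs" ([k1, k2, p1, p2, k3] as OpenCV has them; the pictures are not rectified), "extrinsics" (4x4, takes a point from camera to world coordinates). Camera axes: x right, y down, z forward; pixel columns grow to the right and rows downward; lengths in m; the calibration is good to about 2 mm. A picture is of the moment at which its call begins. calibration takes no time and is no camera call.
- workorder.finish_job(): hands the job in; it is judged then, once.
The state is a dict: "clock": time; "q": joint angles; "qd": joint speeds; "joint_torque": joint torques, N m; "tool_pos": TCP position; "eef_rot": TCP orientation; "contact_force": force on the tool from outside, world axes, zero at the start; "moment": the same for the moment, N m; "opening": opening from 0.0 (shut) to 1.0 (fully open); "finger_force": force on a finger pad.
Only numpy, scipy, OpenCV 4.12 (cv2) and the standard library are available. Lean on these libraries where they do the work, as an engineer would, in place of code of your own. Each camera call takes 0.05 s, during which the arm holds its last target. There are 200 camera calls.

TASK

Fit the loose orange tool rail to the top of the blue bench rack: hook its four steel tabs into the upper slots of the two uprights, then push the rail down until both ends are fully home and both spring catches have snapped back over it. Use steady hand pressure (never more than about 40 N on the rack; no hammering), let go of the rail at the end, and leave the other things on the bench where they are.

Things in the scene. Friction and masses are not known exactly. Their poses are not given: they have to be found in the camera images.
- rail: Loose orange box beam, 24 mm deep (x), 226 long (y), 30 high, about 0.4 kg, standing on the bench. Origin: centre of its underside; +x = side of the tabs, +y = left end, z up. Behind each end, from the underside up, a connector plate: centre y = +-100, 26 wide, 78 high, back face at x = +15 mm, with a flange on its outer edge.
- rail_top (a point): Middle of the beam's flat top, 30 mm above its underside. Between y = -45 and +45 mm the beam is bare: grip it here from above across its 24 mm, one finger behind it between the two connector plates. The small dark holes along the top are shallow marks.
- rail_tab_left (a point): Root of the upper left tab (rail frame 15, 100, 60 mm): middle of the neck's underside, at the plate's back face. Home, it lies at slot_left. Each plate has 2 steel tabs to +x, 14 mm wide: neck 8 high, undersides at z = 60 and 16; 7 mm behind the plate a lip turns down 14 mm below the neck; the tab ends 15.3 mm behind the plate in a nose 8 mm wide.
- rail_tab_right (a point): The same point of the upper right tab (rail frame 15, -100, 60 mm); home, it lies at slot_right.
- rail_tooth_left (a point): Tip of the small steel tooth on the left plate's outer edge (rail frame 8, 118.5, 52.5 mm: top of the tooth). Going down, it pushes the left catch aside; home, the catch's nose is 2.5 mm above it. The right end has its mirror image.
- rack: The rack's feet, bolted down. Origin: on the bench, midway, under the uprights' front faces; +x into the slots, +y left, z up. On them a frame of two blue uprights, 36 mm wide, 32 deep, about 250 high, centres y = +-100, open between; two ties at the back, below 143 mm. A like rail with small tools (up to 142 mm) is fitted lowest. Feet reach 30 mm in front, 6 high.
- slot_left (a point): Nominal middle of the lower edge of the left upright's top slot, on the front face, z = 210 mm, rack axes. The frame sits on levelling studs in slotted holes: all slots and catches are really up to 11 mm to the left or right and up to 2 mm above or below what is given here (depth x and turn are true). Slots: 17 wide, 29 high, wall 4; lower edges z = 34, 78, 122, 166, 210.
- slot_right (a point): The same, nominal, on the right upright, shifted alike. The rail goes into the slots at 166 and 210 along +x, 14 to 21 mm above home, till the plates touch the uprights, then down. Nominal home: underside z = 150, rail origin x = -15, y = 0 (rack frame), play 1.5 mm sideways and 3 in x. 10 to 13 mm above home the teeth rest on the catches; push from there.
- catch_left (a joint): Spring catch hung on a pin outside the left upright (rack frame y = 126, z = 237 mm, nominal), bevelled nose pointing inward. 0 rad = closed, as found and when locked over the tooth; swings out to about 0.12 as the tooth is pushed past, springs back to 0 when that end is home. Takes roughly 3 to 6 N of push on that end.
- catch_right (a joint): The same on the right upright; 0 rad = closed.
- tape_1: Roll of black tape, 55 mm, bystander.
- grinder_burr: Grey conical burr, 50 mm, bystander.
- stubby_driver: Yellow stubby screwdriver, 88 mm, bystander.

How it is judged:
By the outcome, as a careful person would: the job done as asked, in the order asked, and still so for the second after the job is handed in, with the robot touching nothing.
It also fails if it takes over 64 s, if anything falls off the work surface, if the arm or the gripper's body presses on something with over 40 N, if the wrist force passes 120 N, or if a joint passes its speed limit or range.

## Working session

There is one attempt and no reset: what is moved stays moved. The work goes in short steps, Python scripts to look and compute and a tool call to move; the robot and the scene stay as the last step left them, time stands still between calls to the robot, and variables do not carry over. Pictures are saved under pics/ and viewed, at most 10 in all, crops included, and the job is handed in when it is done.

Besides the shell and the picture viewer there is one more tool, called after ">>>" as name([rows], argument=value, ...), one row to a line, values as JSON. step_arm: Moves the arm, as the interface text tells. Shift numbers are shares of 8 cm and turn numbers shares of 180 degrees, none past 1 either way. Its arguments: {"type":"object","properties":{"motion":{"type":"array","items":{"type":"object","properties":{"wx":{"type":"number","minimum":-1,"maximum":1},"wy":{"type":"number","minimum":-1,"maximum":1},"wz":{"type":"number","minimum":-1,"maximum":1},"dx":{"type":"number","minimum":-1,"maximum":1},"dy":{"type":"number","minimum":-1,"maximum":1},"dz":{"type":"number","minimum":-1,"maximum":1},"claw":{"type":"number"}}}},"force":{"type":"number"}},"required":["motion"]}

```bash
mkdir -p pics; cat > h.py <<'E'
import numpy as np, cv2
from plant import get_state, viewer, workorder
from scipy.spatial.transform import Rotation as R
def cam(n):
    c=viewer.calibration(n); f=210/np.tan(np.radians(c['vfov'])/2)
    return np.array([[f,0,c['cx']],[0,f,c['cy']],[0,0,1]]),np.array(c['dist_coeffs'],float),np.array(c['extrinsics'])
def snap(n,name):
    p,d=viewer.snapshot(n); cv2.imwrite(f'pics/{name}.png',p[:,:,::-1]); np.save(f'pics/{name}.npy',d); return p,d
def pts(n,uv,z):
    "pixels + optical depth -> world"
    K,D,T=cam(n); uv=np.array(uv,float).reshape(-1,1,2)
    q=cv2.undistortPoints(uv,K,D)[:,0]; z=np.array(z,float).reshape(-1,1)
    return np.c_[q*z,z]@T[:3,:3].T+T[:3,3]
def onz(n,uv,h):
    K,D,T=cam(n); q=cv2.undistortPoints(np.array(uv,float).reshape(-1,1,2),K,D)[:,0]
    r=np.c_[q,np.ones(len(q))]@T[:3,:3].T; return T[:3,3]+r*((h-T[2,3])/r[:,2])[:,None]
def proj(n,P):
    K,D,T=cam(n); Rm=T[:3,:3].T; return cv2.projectPoints(np.array(P,float),cv2.Rodrigues(Rm)[0],-Rm@T[:3,3],K,D)[0][:,0]
def cloud(n,d):
    v,u=np.mgrid[0:420,0:560]; P=pts(n,np.c_[u.ravel(),v.ravel()],d.ravel()).reshape(420,560,3); P[d==0]=np.nan; return P
E
python3 - <<'E'
from h import *
a,_=snap('scene','s0'); b,_=snap('top','t0')
for n in('scene','top'): K,D,T=cam(n); print(n,K[0,0],D,T.round(3).tolist())
print(get_state())
E
```

```text
scene 529.0343615219005 [-0.03417936  0.          0.          0.          0.        ] [[0.599, -0.324, 0.732, -0.693], [-0.8, -0.211, 0.561, -0.958], [-0.027, -0.922, -0.386, 0.849], [0.0, 0.0, 0.0, 1.0]]
top 530.9395403127958 [0.06499144 0.         0.         0.         0.        ] [[-0.002, -0.999, 0.052, 0.522], [-1.0, 0.003, 0.013, 0.009], [-0.013, -0.052, -0.999, 1.601], [0.0, 0.0, 0.0, 1.0]]
{'clock': 0.1, 'q': array([-1.25819966,  0.68990497, -0.19448796,  1.56623735,  0.15729332,
        0.90251237, -0.21509111]), 'qd': array([-9.42317006e-04, -3.08313410e-03, -1.06950261e-03, -1.61870584e-03,
        1.40898961e-03, -1.51406595e-03, -1.57427133e-05]), 'joint_torque': array([-3.72080496e-03, -5.28487444e+01, -1.27190776e+00, -1.53834611e+01,
       -5.26090153e-02,  1.96980422e-03,  3.59341936e-05]), 'tool_pos': array([0.17190007, 0.60029956, 0.2379871 ]), 'eef_rot': array([ 1.38919557e-01,  9.90303315e-01, -8.35712411e-04, -4.72856462e-05]), 'contact_force': array([0.45260751, 1.03331713, 0.65560789]), 'moment': array([0.05633859, 0.04024129, 0.02700888]), 'finger_force': 0.0, 'opening': 0.9988766755024633}
```

View pics/s0.png

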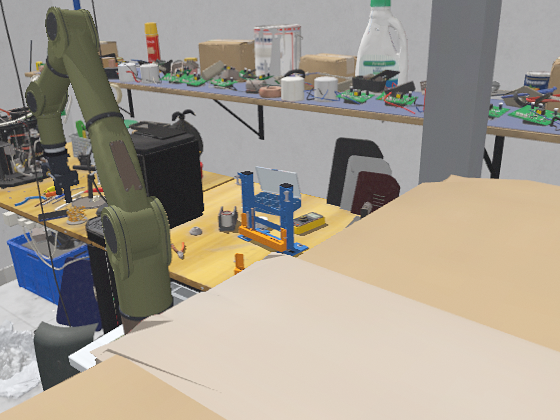

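View pics/t0.png

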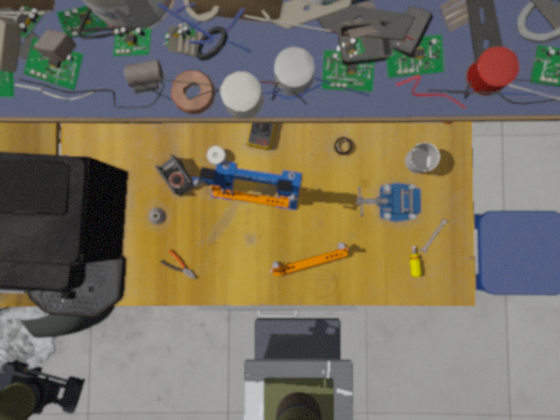

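Scene shows the rack at about (270,210), with the rail largely hidden by the box; its end shows at (238,262). Top shows the rail from (275,270) to (348,252) and the rack spanning (213,185)–(300,190).

```bash
python3 - <<'E'
from h import *
p=cv2.imread('pics/t0.png'); d=np.load('pics/t0.npy')
c=cv2.resize(p[160:285,200:365],None,fx=4.8,fy=4.8,interpolation=cv2.INTER_CUBIC); cv2.imwrite('pics/t0c.png',c)
P=cloud('top',d); hsv=cv2.cvtColor(p,cv2.COLOR_BGR2HSV)
org=(hsv[...,0]>5)&(hsv[...,0]<17)&(hsv[...,1]>200)
for nm,m in(('rail',(slice(235,285),slice(260,365))),('rack',(slice(160,212),slice(200,310)))):
    Q=P[m]; o=org[m]; z=Q[...,2]
    print(nm,'hist z',np.histogram(z[z>0.012],bins=np.arange(0.0,0.3,0.02))[0])
    q=Q[o]; print('orange',len(q),np.nanmin(q,0),np.nanmax(q,0),np.nanmedian(q,0))
m=np.zeros((420,560),bool); m[235:285,260:365]=1
q=P[m&org&(P[...,2]>.022)&(P[...,2]<.04)]
for q_,n in((q,'beamtop'),):
    r=cv2.minAreaRect((q_[:,:2]*1000).astype(np.float32)); print(n,len(q_),r,q_[:,2].mean())
q=P[m&(P[...,2]>.065)]; print('high',len(q)); print(q[::max(1,len(q)//25)].round(3).tolist())
m[:]=0; m[160:212,200:310]=1
q=P[m&(P[...,2]>.235)]; print('rack top',len(q),np.median(q[:,2])); 
for s in(q[q[:,1]>np.median(q[:,1])],q[q[:,1]<=np.median(q[:,1])]): print(cv2.minAreaRect((s[:,:2]*1000).astype(np.float32)),s[:,2].max())
E
```

```text
rail hist z [ 23 627  20  77   3   0   0   0   0   0   0   0   0   0]
orange 95 [ 0.41212821 -0.14750643 -0.00357884] [0.48019513 0.07210824 0.07585038] [0.42388169 0.04122115 0.0299941 ]
rack hist z [ 30 110 585 123  67  40 142  32  34  29  55  47 407   0]
orange 97 [0.60600174 0.0317776  0.03480079] [0.66192612 0.24774277 0.08715418] [0.64173508 0.19791464 0.0475953 ]
beamtop 85 ((447.1056823730469, -34.527442932128906), (20.42276954650879, 216.06491088867188), 17.738786697387695) 0.02994468720501217
high 69
[[0.498, -0.127, 0.066], [0.495, -0.124, 0.068], [0.492, -0.12, 0.071], [0.492, -0.129, 0.071], [0.489, -0.121, 0.069], [0.489, -0.129, 0.073], [0.486, -0.121, 0.066], [0.486, -0.126, 0.068], [0.486, -0.132, 0.068], [0.486, -0.137, 0.073], [0.484, -0.122, 0.079], [0.484, -0.128, 0.076], [0.483, -0.14, 0.071], [0.481, -0.12, 0.077], [0.481, -0.14, 0.079], [0.478, -0.142, 0.079], [0.441, 0.066, 0.067], [0.441, 0.061, 0.068], [0.438, 0.069, 0.067], [0.438, 0.063, 0.069], [0.435, 0.069, 0.065], [0.435, 0.063, 0.069], [0.432, 0.072, 0.068], [0.432, 0.066, 0.073], [0.432, 0.06, 0.07], [0.432, 0.052, 0.073], [0.429, 0.066, 0.069], [0.43, 0.06, 0.072], [0.43, 0.055, 0.074], [0.427, 0.072, 0.075], [0.427, 0.066, 0.08], [0.421, 0.075, 0.076], [0.418, 0.075, 0.074], [0.416, 0.075, 0.076], [0.413, 0.072, 0.076]]
rack top 428 0.24767769778271886
((665.9322509765625, 151.18890380859375), (206.09730529785156, 32.84376907348633), 81.09809875488281) 0.25534402388955013
((643.9991455078125, 28.197044372558594), (61.51789093017578, 39.937355041503906), 58.739654541015625) 0.25633857883241395
```

View pics/t0c.png

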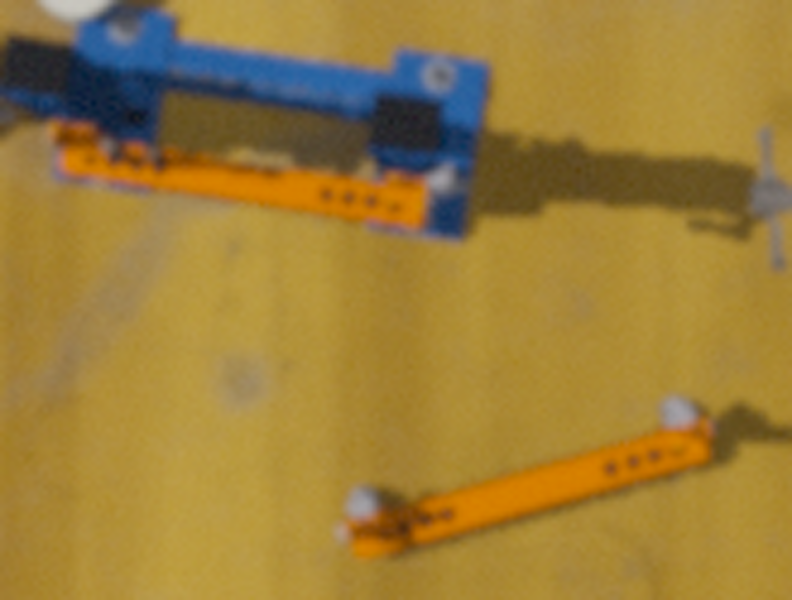

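Crop: rack cap tops at crop (40,65) and (405,122). Lower fitted rail from (60,150) to (430,215). The loose rail's tabs point away from the robot, with its left end at (375,535) and right end at (690,440).

```bash
python3 - <<'E'
from h import *
p=cv2.imread('pics/t0.png'); d=np.load('pics/t0.npy'); P=cloud('top',d)
print(((P[160:212,195:310,2]*100)[14:46,::1]).round(0)[:, :35].astype(int).tolist().__repr__().replace('], [','\n'))
for u0,u1 in((195,225),(268,300)):
    m=np.zeros((420,560),bool); m[160:212,u0:u1]=1; m&=(P[...,2]>.238)&(P[...,2]<.262)
    n,l,st,c=cv2.connectedComponentsWithStats(m.astype(np.uint8))
    for k in range(1,n):
        if st[k,4]>20:
            q=P[l==k]; print(st[k],cv2.minAreaRect((q[:,:2]*1000).astype(np.float32)),q.mean(0).round(4),np.median(q[:,2]))
s=cv2.imread('pics/s0.png'); cv2.imwrite('pics/s0c.png',cv2.resize(s[160:280,215:335],None,fx=5,fy=5,interpolation=cv2.INTER_CUBIC))
cv2.imwrite('pics/t0d.png',cv2.resize(p[160:220,195:310],None,fx=6.9,fy=6.9,interpolation=cv2.INTER_CUBIC))
E
```

```text
[[-1, 0, -1, 0, 25, 25, 25, 25, 25, 24, 24, 25, 25, 25, 25, 25, 25, 25, 25, 25, 24, 22, 20, 19, 17, 15, 13, 12, 13, 13, 13, 14, 14, 14, 14
-1, -1, 0, 0, 25, 25, 25, 25, 25, 25, 24, 25, 25, 25, 25, 25, 25, 25, 25, 25, 23, 22, 20, 19, 17, 16, 13, 12, 8, 8, 7, 7, 8, 12, 13
0, 0, 0, 0, 25, 25, 25, 25, 25, 25, 25, 25, 25, 25, 25, 25, 25, 25, 25, 25, 24, 22, 20, 18, 17, 15, 13, 11, 10, 8, 8, 8, 7, 7, 7
25, 24, 24, 0, 25, 25, 25, 25, 25, 25, 25, 25, 25, 25, 26, 25, 25, 25, 25, 24, 22, 22, 20, 18, 17, 15, 13, 11, 9, 8, 6, 1, 1, 6, 6
25, 25, 24, 24, 25, 25, 25, 25, 25, 25, 25, 25, 25, 25, 25, 25, 25, 25, 25, 25, 23, 21, 20, 18, 16, 15, 12, 11, 9, 7, 5, 3, 0, 1, 1
24, 24, 24, 23, 24, 24, 24, 24, 25, 25, 25, 25, 25, 25, 25, 25, 25, 25, 25, 24, 22, 21, 19, 17, 16, 14, 12, 11, 9, 7, 5, 3, -9223372036854775808, 0, 0
24, 24, 24, 0, -1, 0, 21, 22, 22, 22, 22, 24, 24, 25, 24, 24, 25, 25, 24, 24, 22, 20, 19, 18, 15, 14, 12, 10, 9, 6, 4, 2, 0, 1, 1
24, 24, 24, 24, 0, 0, 1, -1, 19, 20, 20, 20, 20, 21, 20, 21, 23, 23, 24, 24, 22, 20, 18, 17, 15, 14, 12, 10, 8, 6, 5, 2, 1, 0, 0
24, 24, 24, 22, 21, 21, 21,
[... 2405 characters left out ...]
, 0, 0, 0, 0, 0, 0, 0, 0, 0, 0, 1, 0, 0, 0, 0, -1, 0, 0, 0, -1, -1, 0, -1, 0, 0, 1, 0, 0, 0, 0
0, -1, 0, 0, 0, 0, 0, 0, 0, 0, 0, 0, 0, 0, 0, -1, 0, -1, -1, 0, 0, 0, 0, 0, 0, -1, 0, -1, 1, 0, 0, 0, 1, 0, 0
0, 0, 0, 0, 0, 0, 0, 0, -1, 0, 1, 0, 0, 0, 0, 0, 0, 0, 0, 0, 0, 0, 0, 0, 0, 0, 1, 0, 0, 0, 1, 0, 0, -1, 0]]
[195 167  21  18 222] ((672.7174072265625, 239.7672119140625), (48.546226501464844, 46.63547134399414), 81.74121856689453) [0.6774 0.2357 0.2476] 0.24778532197068426
[277 178  21  22 216] ((643.68798828125, 28.334693908691406), (61.29198455810547, 40.64032745361328), 60.258026123046875) [0.6447 0.033  0.2473] 0.24746720184297<stdin>:3: RuntimeWarning: invalid value encountered in cast
```

View pics/s0c.png

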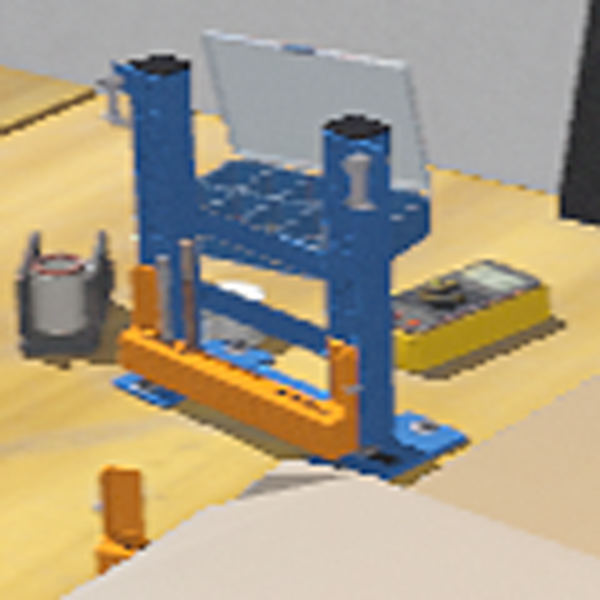

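View pics/t0d.png

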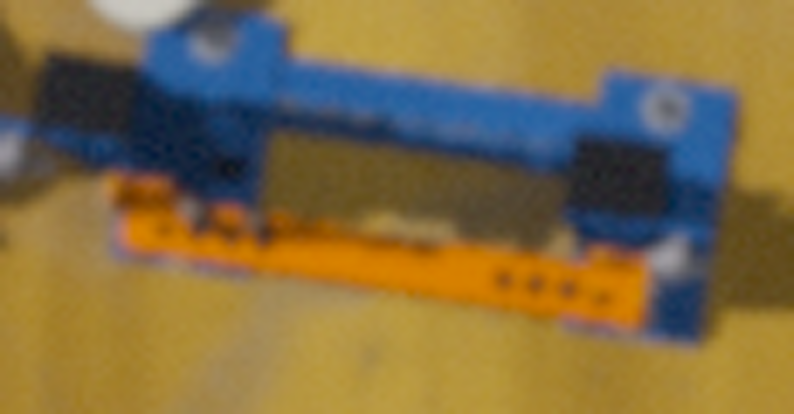

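Scene crop: black caps at (160,65) and (357,128), with the steel catches at (113,95) and (358,180). Top crop: caps centred at about (87,95) and (618,175). I'll localise caps and rail sub-pixel by colour.

```bash
python3 - <<'E'
from h import *
p=cv2.imread('pics/t0.png'); hsv=cv2.cvtColor(p,cv2.COLOR_BGR2HSV)
F=8
def rect(mask,h,nm):
    c=max(cv2.findContours(mask.astype(np.uint8),cv2.RETR_EXTERNAL,cv2.CHAIN_APPROX_NONE)[0],key=cv2.contourArea)
    return c
def run(img,u0,v0,u1,v1,fn,h):
    big=cv2.resize(img[v0:v1,u0:u1],None,fx=F,fy=F,interpolation=cv2.INTER_CUBIC)
    m=fn(big.astype(int)); c=rect(m,h,'')[:,0].astype(float)
    uv=(c+.5)/F-.5+[u0,v0]; w=onz('top',uv,h)
    r=cv2.minAreaRect((w[:,:2]*1000).astype(np.float32)); return r
dark=lambda b:(b.max(2)<75)
print('L',run(p,195,160,222,186,dark,.25)); print('R',run(p,272,172,300,198,dark,.25))
orng=lambda b:(b[...,2]-b[...,0]>150)&(b[...,2]>1.6*b[...,1])
print('lower rail',run(p,205,180,305,212,orng,.048)); print('rail',run(p,262,238,362,284,orng,.03))
print(hsv[262,312],p[262,312],p[255,240],p[174,207])
E
```

```text
L ((672.7865600585938, 221.20074462890625), (66.1670913696289, 34.70148849487305), 65.63774871826172)
R ((647.0980224609375, 42.129676818847656), (29.395565032958984, 51.92884063720703), 2.4655344486236572)
lower rail ((629.2814331054688, 139.70555114746094), (220.1478271484375, 26.56331443786621), 83.54386901855469)
rail ((447.2673645019531, -52.791168212890625), (25.9268741607666, 190.4727020263672), 16.020164489746094)
[ 18 255 213] [  0 127 213] [ 65 156 187] [41 35 34]
```

```bash
cat >> h.py <<'E'
F=8
def run(n,img,box,fn,h,open_=0):
    u0,v0,u1,v1=box
    big=cv2.resize(img[v0:v1,u0:u1],None,fx=F,fy=F,interpolation=cv2.INTER_CUBIC)
    m=fn(big.astype(int)).astype(np.uint8)
    if open_: m=cv2.morphologyEx(m,cv2.MORPH_OPEN,np.ones((open_,open_)))
    c=max(cv2.findContours(m,cv2.RETR_EXTERNAL,cv2.CHAIN_APPROX_NONE)[0],key=cv2.contourArea)[:,0]
    w=onz(n,(c+.5)/F-.5+[u0,v0],h); r=cv2.minAreaRect((w[:,:2]*1000).astype(np.float32))
    return [np.round(x,1).tolist() for x in r],m
dark=lambda b:(b.max(2)<85)&(b[...,0]-b[...,2]<25)
orng=lambda b:(b[...,0]<50)&(b[...,2]>120)
E
python3 - <<'E'
from h import *
p=cv2.imread('pics/t0.png'); o=[]
for nm,box,fn,h,k in(('L',(195,160,222,186),dark,.25,20),('R',(272,172,300,198),dark,.25,20),('low',(205,180,305,212),orng,.048,20),('rail',(262,238,362,284),orng,.03,20)):
    r,m=run('top',p,box,fn,h,k); print(nm,r)
    if k and nm in('low','rail'): o.append(cv2.resize(m*255,(800,300)))
cv2.imwrite('pics/m.png',np.vstack(o))
E
```

```text
L [[679.0, 234.6], [39.7, 26.6], 81.9]
R [[646.4, 44.3], [27.8, 50.4], 5.3]
low [[630.7, 138.9], [223.3, 37.0], 80.9]
rail [[443.8, -54.4], [45.8, 195.6], 13.0]
```

View pics/m.png

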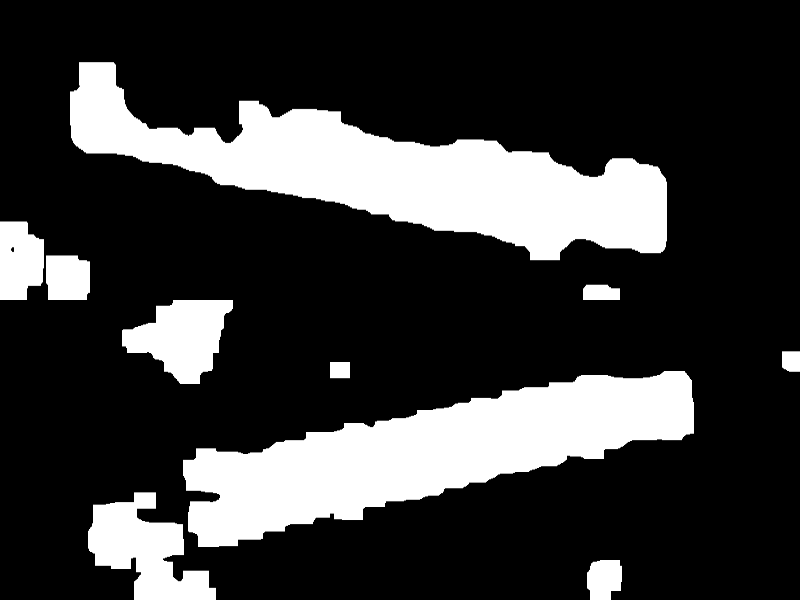

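Mask shows both beams, with clean long edges. I'll fit lines to those edges and convert the hand-read cap corners and ends.

```bash
python3 - <<'E'
from h import *
p=cv2.imread('pics/t0.png')
def edges(box,h,ua,ub):
    r,m=run('top',p,box,orng,h,20); out=[]
    for f in(lambda c:c[0],lambda c:c[-1]+1):
        uv=[]
        for u in range((ua-box[0])*8,(ub-box[0])*8,4):
            c=np.flatnonzero(m[:,u]); 
            if len(c): uv.append(((u+.5)/8-.5+box[0],f(c)/8-.5+box[1]))
        w=onz('top',uv,h); a=np.polyfit(w[:,1],w[:,0],1)
        for _ in range(5):
            k=abs(np.polyval(a,w[:,1])-w[:,0])<.002; a=np.polyfit(w[k,1],w[k,0],1)
        out.append(a); print('yaw',-np.degrees(np.arctan(a[0])).round(2),'x at y=0',a[1].round(4),k.mean())
    return out
print('rail');edges((262,238,362,284),.03,292,340)
print('low');edges((205,180,305,212),.048,225,270)
print('rail ends', onz('top',[(272.9,271),(348.3,254)],.03).round(4).tolist())
t=lambda a:[(195+(x+.5)/6.9-.5,160+(y+.5)/6.9-.5) for x,y in a]
for a in([(45,56),(138,67),(129,134),(38,122)],[(576,134),(669,145),(660,215),(568,205)]):
    w=onz('top',t(a),.25); print('cap',w.mean(0).round(4),w[:,:2].round(4).tolist())
print('low ends',onz('top',t([(122,225),(648,295)]),.048).round(4).tolist())
print('feet',onz('top',t([(700,342),(738,92),(118,262),(150,20)]),.006).round(4).tolist())
E
```

```text
rail
yaw 14.92 x at y=0 0.4501 0.8958333333333334
yaw 16.34 x at y=0 0.4113 0.8333333333333334
low
yaw -5.95 x at y=0 0.6285 0.3888888888888889
yaw -10.83 x at y=0 0.5909 1.0
rail ends [[0.4153, 0.0739, 0.03], [0.4649, -0.148, 0.03]]
cap [0.679  0.2325 0.25  ] [[0.6935, 0.2483], [0.6893, 0.2139], [0.6644, 0.2171], [0.6689, 0.2508]]
cap [0.6488 0.0359 0.25  ] [[0.664, 0.0515], [0.6598, 0.0171], [0.6338, 0.0205], [0.6376, 0.0545]]
low ends [[0.6469, 0.2511, 0.048], [0.6165, 0.0274, 0.048]]
feet [[0.5985, 0.0053, 0.006], [0.7079, -0.0116, 0.006], [0.6341, 0.2593, 0.006], [0.7403, 0.2458, 0.006]]
```

```bash
python3 - <<'E'
from h import *
P=cloud('top',np.load('pics/t0.npy')); Z=P[...,2]
m=np.zeros((420,560),bool); m[235:285,260:365]=1
q=P[m&(Z>.022)&(Z<.036)&(P[...,1]>-.12)&(P[...,1]<.045)]
# rows of constant y: extents in x
ys=np.arange(-.115,.04,.0075); a=[]
for y in ys:
    s=q[abs(q[:,1]-y)<.004]
    if len(s)>4: a.append((y,s[:,0].min(),s[:,0].max(),s[:,0].mean()))
a=np.array(a); print(a.round(4).tolist())
for k in(1,2,3): f=np.polyfit(a[:,0],a[:,k],1); print(-np.degrees(np.arctan(f[0])),f[1])
print('shelf z',np.nanmedian(Z[60:110,300:330]),'edge x',np.nanmin(P[100:125,200:350,0][Z[100:125,200:350]>.3]))
b=P[150:320,0:135]; b=b[b[...,2]>.1]; print('box',b.min(0),b.max(0))
c=P[125:165,190:320]; c=c[(c[...,2]>.05)&(c[...,0]>.7)]; print('behind rack',c.max(0),c.min(0))
E
```

```text
[[-0.115, 0.4559, 0.4941, 0.4686], [-0.1075, 0.453, 0.4766, 0.464], [-0.1, 0.45, 0.4736, 0.462], [-0.0925, 0.4475, 0.4706, 0.4599], [-0.085, 0.4443, 0.4706, 0.4576], [-0.0775, 0.4442, 0.4678, 0.4552], [-0.07, 0.4411, 0.4648, 0.4541], [-0.0625, 0.4382, 0.462, 0.4511], [-0.055, 0.4385, 0.4591, 0.4481], [-0.0475, 0.4356, 0.4591, 0.4468], [-0.04, 0.4324, 0.4562, 0.4451], [-0.0325, 0.4298, 0.4533, 0.4427], [-0.025, 0.4296, 0.4503, 0.4397], [-0.0175, 0.4264, 0.4502, 0.4379], [-0.01, 0.4235, 0.4472, 0.4361], [-0.0025, 0.4207, 0.4445, 0.4336], [0.005, 0.4178, 0.4445, 0.4311], [0.0125, 0.4178, 0.4414, 0.4295], [0.02, 0.4149, 0.4387, 0.4273], [0.0275, 0.4089, 0.4384, 0.4249], [0.035, 0.409, 0.4358, 0.4224]]
16.96439484784874 0.4201319849680156
17.44196131658835 0.4445211961528925
16.435950476166955 0.4328461652728089
shelf z 0.5032300969846313 edge x 0.7588777247003576
box [0.35884425 0.50178844 0.10003236] [0.72448584 0.72803512 0.36874481]Traceback (most recent call last):
  File "<stdin>", line 14, in <module>
    return umr_maximum(a, axis, None, out, keepdims, initial, where)
ValueError: zero-size array to reduction operation maximum which has no identity
```

>>> step_arm([
  {"dx":-0.78,"dy":-0.96,"claw":88},
  {"dx":-0.78,"dy":-0.96},
  {"dx":-0.78,"dy":-0.96},
])

```text
$.motion[0]: bad value
```

>>> step_arm([
  {"dx":-0.78,"dy":-0.96},
  {"dx":-0.78,"dy":-0.96},
  {"dx":-0.78,"dy":-0.96},
])

```text
$.motion[0]: bad value
```

>>> step_arm([
  {"dx":-0.78,"dy":-0.96},
  {"dx":-0.78,"dy":-0.96},
  {"dx":-0.78,"dy":-0.96},
])

```text
$.motion[0]: bad value
```

>>> step_arm([
  {"dx":-0.78,"dy":-0.96,"dz":0,"wx":0,"wy":0,"wz":0,"claw":88},
  {"dx":-0.78,"dy":-0.96,"dz":0,"wx":0,"wy":0,"wz":0,"claw":88},
  {"dx":-0.78,"dy":-0.96,"dz":0,"wx":0,"wy":0,"wz":0,"claw":88},
])

```text
clock: 0.4
tool_pos: [0.2148, 0.5014, 0.2376]
eef_rot: [0.143, 0.99, -0.005, 0.002]
contact_force: [0.4, 0.5, -0.9]
opening: 1.001
finger_force: 0.0
```

>>> step_arm([
  {"dx":-0.78,"dy":-0.96,"dz":0,"wx":0,"wy":0,"wz":0,"claw":88},
  {"dx":-0.78,"dy":-0.96,"dz":0,"wx":0,"wy":0,"wz":0,"claw":88},
  {"dx":-0.78,"dy":-0.96,"dz":0,"wx":0,"wy":0,"wz":0,"claw":88},
])

```text
clock: 0.7
tool_pos: [0.2528, 0.4113, 0.2381]
eef_rot: [0.143, 0.99, -0.004, 0.001]
contact_force: [0.3, 0.7, 0.3]
opening: 1.0
finger_force: 0.0
```

>>> step_arm([
  {"dx":-0.78,"dy":-0.96,"dz":0,"wx":0,"wy":0,"wz":0,"claw":88},
  {"dx":-0.78,"dy":-0.96,"dz":0,"wx":0,"wy":0,"wz":0,"claw":88},
  {"dx":-0.78,"dy":-0.96,"dz":0,"wx":0,"wy":0,"wz":0,"claw":88},
])

```text
clock: 1.0
tool_pos: [0.2908, 0.321, 0.2383]
eef_rot: [0.144, 0.99, -0.003, 0.0]
contact_force: [-0.5, 0.8, -1.0]
opening: 1.001
finger_force: 0.0
```

>>> step_arm([
  {"dx":-0.78,"dy":-0.96,"dz":0,"wx":0,"wy":0,"wz":0,"claw":88},
  {"dx":-0.78,"dy":-0.96,"dz":0,"wx":0,"wy":0,"wz":0,"claw":88},
  {"dx":-0.78,"dy":-0.96,"dz":0,"wx":0,"wy":0,"wz":0,"claw":88},
])

```text
clock: 1.3
tool_pos: [0.3293, 0.2306, 0.2383]
eef_rot: [0.144, 0.99, -0.003, -0.0]
contact_force: [0.2, 0.8, 0.5]
opening: 1.0
finger_force: 0.0
```

>>> step_arm([
  {"dx":-0.78,"dy":-0.96,"dz":0,"wx":0,"wy":0,"wz":0,"claw":88},
  {"dx":-0.78,"dy":-0.96,"dz":0,"wx":0,"wy":0,"wz":0,"claw":88},
  {"dx":-0.78,"dy":-0.96,"dz":0,"wx":0,"wy":0,"wz":0,"claw":88},
  {"dx":-0.78,"dy":-0.96,"dz":0,"wx":0,"wy":0,"wz":0,"claw":88},
])

```text
clock: 1.7
tool_pos: [0.3669, 0.1462, 0.2387]
eef_rot: [0.14, 0.99, 0.0, 0.0]
contact_force: [-0.2, 1.0, 0.3]
opening: 1.0
finger_force: 0.0
```

>>> step_arm([
  {"dx":-0.78,"dy":-0.96,"dz":0,"wx":0,"wy":0,"wz":0,"claw":88},
  {"dx":-0.78,"dy":-0.96,"dz":0,"wx":0,"wy":0,"wz":0,"claw":88},
  {"dx":-0.78,"dy":-0.96,"dz":0,"wx":0,"wy":0,"wz":0,"claw":88},
])

```text
clock: 2.0
tool_pos: [0.4072, 0.0511, 0.2386]
eef_rot: [0.143, 0.99, -0.001, 0.001]
contact_force: [-0.3, 0.1, -0.3]
opening: 1.001
finger_force: 0.0
```

>>> step_arm([
  {"dx":-0.78,"dy":-0.96,"dz":0.5,"wx":0,"wy":0,"wz":0.318,"claw":88},
  {"dx":-0.78,"dy":-0.96,"dz":0.5,"wx":0,"wy":0,"wz":0.318,"claw":88},
  {"dx":-0.78,"dy":-0.96,"dz":0.5,"wx":0,"wy":0,"wz":0.318,"claw":88},
  {"dx":-0.78,"dy":-0.96,"dz":0.5,"wx":0,"wy":0,"wz":0.318,"claw":88},
  {"dx":-0.78,"dy":-0.96,"dz":0.5,"wx":0,"wy":0,"wz":0.318,"claw":88},
  {"dx":-0.78,"dy":-0.96,"dz":0.5,"wx":0,"wy":0,"wz":0.318,"claw":88},
  {"dx":-0.78,"dy":-0.96,"dz":0.5,"wx":0,"wy":0,"wz":0.318,"claw":88},
  {"dx":-0.78,"dy":-0.96,"dz":0.5,"wx":0,"wy":0,"wz":0.318,"claw":88},
])

```text
clock: 2.8
tool_pos: [0.4447, -0.0328, 0.1986]
eef_rot: [0.594, 0.804, 0.001, -0.0]
contact_force: [-0.1, 1.4, -0.4]
opening: 0.998
finger_force: 0.0
```

>>> step_arm([
  {"dx":0,"dy":0,"dz":1,"wx":0,"wy":0,"wz":0,"claw":88},
  {"dx":0,"dy":0,"dz":1,"wx":0,"wy":0,"wz":0,"claw":88},
  {"dx":0,"dy":0,"dz":1,"wx":0,"wy":0,"wz":0,"claw":88},
  {"dx":0,"dy":0,"dz":1,"wx":0,"wy":0,"wz":0,"claw":88},
])

```text
clock: 3.2
tool_pos: [0.4441, -0.0348, 0.1188]
eef_rot: [0.595, 0.804, 0.0, -0.001]
contact_force: [-0.5, 0.2, -0.1]
opening: 0.995
finger_force: 0.0
```

```bash
python3 - <<'E'
from h import *
s=get_state(); m=R.from_quat(s['eef_rot']).as_matrix(); print(s['tool_pos'],m.round(3).tolist(),s['q'].round(3))
print('yaw of tool y',np.degrees(np.arctan2(m[1,1],m[0,1])))
a=np.radians(16.6)
for y in(-.037,): 
    t=np.array([.4328-.295*y,y,.006]); print((m.T@(t-s['tool_pos'])/.08).round(3))
E
```

```text
[ 0.44408278 -0.03478087  0.11882737] [[-0.292, 0.956, -0.001], [0.956, 0.292, 0.001], [0.001, -0.001, -1.0]] [-0.033  0.695  0.013  2.205 -0.038  0.242  0.31 ]
yaw of tool y 16.973314730536636
[-0.027 -0.012  1.41 ]
```

>>> step_arm([
  {"dx":-0.03,"dy":-0.01,"dz":0.9,"wx":0,"wy":0,"wz":0,"claw":88},
  {"dx":-0.03,"dy":-0.01,"dz":0.9,"wx":0,"wy":0,"wz":0,"claw":88},
  {"dx":-0.03,"dy":-0.01,"dz":0.9,"wx":0,"wy":0,"wz":0,"claw":88},
  {"dx":-0.03,"dy":-0.01,"dz":0.9,"wx":0,"wy":0,"wz":0,"claw":88},
])

```text
clock: 3.6
tool_pos: [0.4448, -0.0383, 0.0481]
eef_rot: [0.596, 0.803, 0.001, 0.001]
contact_force: [-0.9, -0.8, 0.1]
opening: 1.004
finger_force: 0.0
```

>>> step_arm([
  {"dx":0,"dy":0,"dz":0.25,"wx":0,"wy":0,"wz":0,"claw":60},
  {"dx":0,"dy":0,"dz":0.5,"wx":0,"wy":0,"wz":0,"claw":60},
  {"dx":0,"dy":0,"dz":0.5,"wx":0,"wy":0,"wz":0,"claw":30},
  {"dx":0,"dy":0,"dz":0.5,"wx":0,"wy":0,"wz":0,"claw":26},
  {"dx":0,"dy":0,"dz":0.5,"wx":0,"wy":0,"wz":0,"claw":15},
  {"dx":0,"dy":0,"dz":0.5,"wx":0,"wy":0,"wz":0,"claw":10},
  {"dx":0,"dy":0,"dz":0.5,"wx":0,"wy":0,"wz":0,"claw":10},
], force=50)

```text
clock: 4.3
tool_pos: [0.4381, -0.0412, 0.0122]
eef_rot: [0.595, 0.804, -0.012, -0.011]
contact_force: [4.4, 1.4, 3.0]
opening: 0.387
finger_force: 2.3
```

>>> step_arm([
  {"dx":0,"dy":0,"dz":0,"wx":0,"wy":0,"wz":0,"claw":10},
  {"dx":0,"dy":0,"dz":0,"wx":0,"wy":0,"wz":0,"claw":10},
  {"dx":0,"dy":0,"dz":0,"wx":0,"wy":0,"wz":0,"claw":10},
], force=50)

```text
clock: 4.6
tool_pos: [0.4387, -0.0406, 0.0119]
eef_rot: [0.596, 0.803, -0.012, -0.011]
contact_force: [3.4, 0.6, 7.7]
opening: 0.267
finger_force: 49.7
```

>>> step_arm([
  {"dx":0,"dy":0,"dz":-0.3,"wx":0,"wy":0,"wz":0,"claw":10},
  {"dx":0,"dy":0,"dz":-0.6,"wx":0,"wy":0,"wz":0,"claw":10},
  {"dx":0,"dy":0,"dz":-1,"wx":0,"wy":0,"wz":0,"claw":10},
  {"dx":0,"dy":0,"dz":-1,"wx":0,"wy":0,"wz":0,"claw":10},
  {"dx":0,"dy":0,"dz":-1,"wx":0,"wy":0,"wz":0,"claw":10},
])

```text
clock: 5.1
tool_pos: [0.4383, -0.0408, 0.0904]
eef_rot: [0.596, 0.803, -0.014, -0.014]
contact_force: [-0.2, -0.7, -5.0]
opening: 0.269
finger_force: 49.5
```

>>> step_arm([
  {"dx":0,"dy":0,"dz":-0.6,"wx":0,"wy":0,"wz":0,"claw":10},
  {"dx":0,"dy":0,"dz":-1,"wx":0,"wy":0,"wz":0,"claw":10},
  {"dx":0,"dy":0,"dz":-1,"wx":0,"wy":0,"wz":0,"claw":10},
  {"dx":0,"dy":0,"dz":-1,"wx":0,"wy":0,"wz":0,"claw":10},
])

```text
clock: 5.5
tool_pos: [0.4407, -0.0404, 0.1688]
eef_rot: [0.595, 0.803, -0.014, -0.014]
contact_force: [0.3, 0.1, -5.3]
opening: 0.269
finger_force: 49.5
```

```bash
python3 - <<'E'
from h import *
p,d=snap('scene','s1'); t,e=snap('top','t1')
s=get_state(); m=R.from_quat(s['eef_rot']).as_matrix(); print(s['tool_pos'],m.round(3).tolist(),s['contact_force'],s['moment'],s['opening'])
a=cv2.resize(p[130:270,190:350,::-1],(480,420),interpolation=cv2.INTER_CUBIC)
b=cv2.resize(t[165:290,240:360,::-1],(320,333),interpolation=cv2.INTER_CUBIC); c=np.zeros((420,800,3),np.uint8); c[:,:480]=a; c[:333,480:]=b
cv2.imwrite('pics/c1.png',c)
E
```

```text
[ 0.43997243 -0.04039623  0.16804849] [[-0.291, 0.956, -0.043], [0.957, 0.291, -0.006], [0.007, -0.042, -0.999]] [ 0.10617191  0.57118268 -3.83436943] [-0.13612514 -0.00097518  0.04108925] 0.2674528932151855
```

View pics/c1.png

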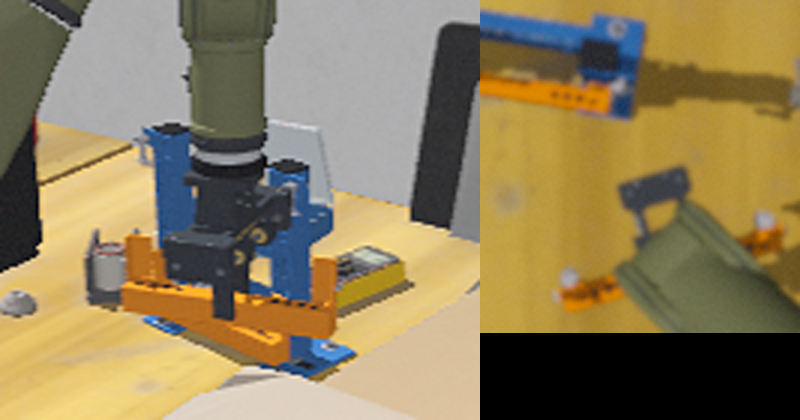

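The picture shows the rail hanging from the gripper with tabs toward the rack; weight reads about 4–5 N. The tool is tilted about 2°, because joint 6 came near its limit when low. I'll level it and go to the pre-insert pose.

```bash
cat >> h.py <<'E'
YAW=np.radians(-8.5); XR=np.array([np.cos(YAW),np.sin(YAW),0]); YR=np.array([-np.sin(YAW),np.cos(YAW),0])
def want(pos,yaw=YAW):
    "shares to bring tool from measured pose to pos, level, tool y at yaw"
    s=get_state(); m=R.from_quat(s['eef_rot']); y=np.array([np.cos(yaw),np.sin(yaw),0]); z=np.array([0,0,-1.])
    G=R.from_matrix(np.c_[np.cross(y,z),y,z]); w=(m.inv()*G).as_rotvec()/np.pi
    print('shift',(m.inv().apply(np.array(pos)-s['tool_pos'])/.08).round(3),'turn',w.round(4))
E
python3 - <<'E'
from h import *
s=get_state(); want(s['tool_pos']+[0.02,0.03,.03])
E
```

```text
shift [ 0.289  0.332 -0.387] turn [-0.0138  0.0008  0.1412]
```

>>> step_arm([
  {"dx":0.289,"dy":0.332,"dz":-0.387,"wx":-0.0138,"wy":0.0008,"wz":0.1412,"claw":10},
  {"dx":0.289,"dy":0.332,"dz":-0.387,"wx":-0.0138,"wy":0.0008,"wz":0.1412,"claw":10},
  {"dx":0.289,"dy":0.332,"dz":-0.387,"wx":-0.0138,"wy":0.0008,"wz":0.1412,"claw":10},
  {"dx":0.289,"dy":0.332,"dz":-0.387,"wx":-0.0138,"wy":0.0008,"wz":0.1412,"claw":10},
  {"dx":0.289,"dy":0.332,"dz":-0.387,"wx":-0.0138,"wy":0.0008,"wz":0.1412,"claw":10},
])

```text
clock: 6.1
tool_pos: [0.4604, -0.0101, 0.1987]
eef_rot: [0.756, 0.654, 0.0, 0.0]
contact_force: [0.6, 0.1, -4.4]
opening: 0.266
finger_force: 49.5
```

```bash
python3 - <<'E'
from h import *
s=get_state(); print(s['tool_pos'],s['eef_rot']); want([.5934,.1427,.20]); want([.5934,.1427,.179])
E
```

```text
[ 0.46037896 -0.01007735  0.19870855] [7.56291762e-01 6.54234258e-01 4.41800898e-04 3.34893258e-04]
shift [ 2.129  1.371 -0.014] turn [ 0.0003 -0.0001  0.0012]
shift [2.129 1.37  0.248] turn [ 0.0003 -0.0001  0.0012]
```

>>> step_arm([
  {"dx":0.5,"dy":0.2,"dz":0,"wx":0,"wy":0,"wz":0,"claw":10},
  {"dx":1,"dy":0.45,"dz":0,"wx":0,"wy":0,"wz":0,"claw":10},
  {"dx":1,"dy":0.45,"dz":0,"wx":0,"wy":0,"wz":0,"claw":10},
  {"dx":1,"dy":0.45,"dz":0,"wx":0,"wy":0,"wz":0,"claw":10},
])

```text
clock: 6.5
tool_pos: [0.5087, 0.065, 0.1992]
eef_rot: [0.756, 0.654, 0.001, 0.0]
contact_force: [-0.0, -0.4, -3.6]
opening: 0.27
finger_force: 49.5
```

>>> step_arm([
  {"dx":0.5,"dy":0.3,"dz":0,"wx":0,"wy":0,"wz":0,"claw":10},
  {"dx":1,"dy":0.6,"dz":0,"wx":0,"wy":0,"wz":0,"claw":10},
  {"dx":1.0,"dy":0.6,"dz":0,"wx":0,"wy":0,"wz":0,"claw":10},
  {"dx":1.0,"dy":0.6,"dz":0,"wx":0,"wy":0,"wz":0,"claw":10},
])

```text
clock: 6.9
tool_pos: [0.5674, 0.1354, 0.1993]
eef_rot: [0.757, 0.653, 0.001, 0.001]
contact_force: [0.2, -1.4, -4.9]
opening: 0.271
finger_force: 49.5
```

>>> step_arm([
  {"dx":0.13,"dy":0.2,"dz":0.1,"wx":0,"wy":0,"wz":0,"claw":10},
  {"dx":0.13,"dy":0.2,"dz":0.2,"wx":0,"wy":0,"wz":0,"claw":10},
  {"dx":0.13,"dy":0.2,"dz":0.24,"wx":0,"wy":0,"wz":0,"claw":10},
  {"dx":0.13,"dy":0.2,"dz":0.24,"wx":0,"wy":0,"wz":0,"claw":10},
  {"dx":0.13,"dy":0.2,"dz":0.24,"wx":0,"wy":0,"wz":0,"claw":10},
])

```text
clock: 7.4
tool_pos: [0.5848, 0.1429, 0.1813]
eef_rot: [0.758, 0.653, 0.001, 0.001]
contact_force: [-0.6, -0.5, -4.3]
opening: 0.27
finger_force: 49.5
```

```bash
python3 - <<'E'
from h import *
p,d=snap('scene','s2'); t,e=snap('top','t2')
s=get_state(); print(s['tool_pos'],s['eef_rot'],s['contact_force'])
a=cv2.resize(p[165:245,225:315,::-1],(675,600),interpolation=cv2.INTER_CUBIC); cv2.imwrite('pics/c2.png',a)
b=cv2.resize(t[155:235,190:310,::-1],(800,533),interpolation=cv2.INTER_CUBIC); cv2.imwrite('pics/c3.png',b)
E
```

```text
[0.58536542 0.14353215 0.18176238] [0.75759047 0.65272619 0.00193614 0.00120482] [-0.72194217  0.04330964 -4.68880249]
```

View pics/c2.png

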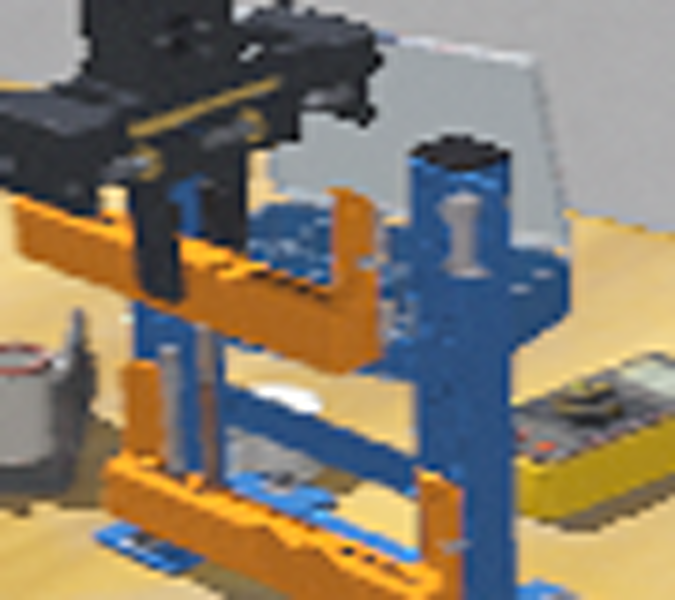

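View pics/c3.png

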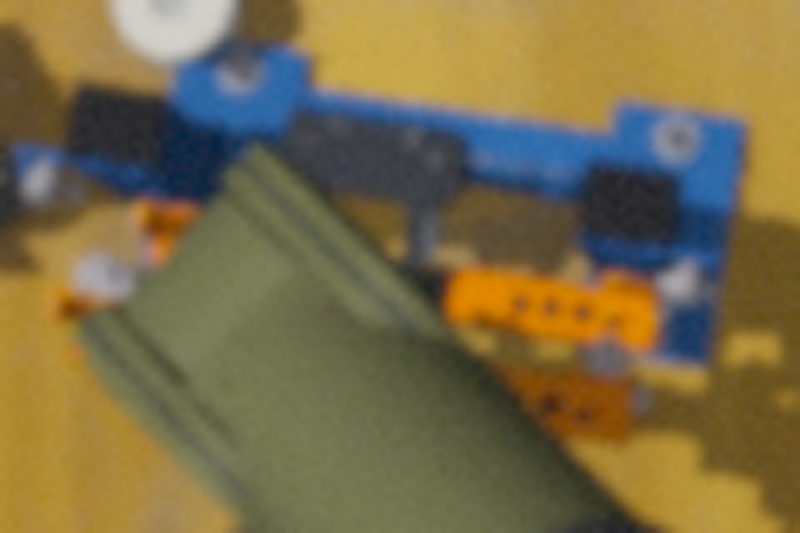

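The scene crop shows the rail upright in front of the rack, right plate top at (352,195). Top crop: caps at (118,127) and (632,203), rail's upper tabs at about (105,272) and (605,358), right end at (636,405).

```bash
python3 - <<'E'
from h import *
t=lambda a:[(190+(x+.5)/6.667-.5,155+(y+.5)/6.667-.5) for x,y in a]
o=np.array([.6639,.1342,0])
def lat(w): return (((w-o)@np.c_[XR,YR])*1000).round(1).tolist()
print('caps L,R (x,y)',lat(onz('top',t([(118,127),(632,203)]),.25)))
print('tabs',lat(onz('top',t([(105,272),(605,358)]),.236)))
print('tooth tip R, plate outer edge R',lat(onz('top',t([(650,402),(640,402)]),.2225)), 'end of beam R',lat(onz('top',t([(635,408)]),.200)))
print('TCP',lat(get_state()['tool_pos'][None]))
# automated grey/cap centroids
p=cv2.imread('pics/t2.png'); hs=cv2.cvtColor(p,cv2.COLOR_BGR2HSV)
def cen(box,fn):
    u0,v0,u1,v1=box; b=cv2.resize(p[v0:v1,u0:u1],None,fx=8,fy=8,interpolation=cv2.INTER_CUBIC); m=fn(b.astype(int)).astype(np.uint8)
    n,l,st,c=cv2.connectedComponentsWithStats(m); k=1+np.argmax(st[1:,4]); return (c[k]+.5)/8-.5+[u0,v0],st[k]/8
for b in((197,166,218,182),(275,177,296,194)):
    c,s=cen(b,lambda b:(b.max(2)<85)&(b[...,0]-b[...,2]<18)); print('cap',c,s,lat(onz('top',[c],.25)))
for b in((198,190,214,203),(274,205,287,212)):
    c,s=cen(b,lambda b:(b[...,2]-b[...,0]<40)&(b[...,0]>85)&(abs(b[...,0]-b[...,2])<40)); print('tab',c,s,lat(onz('top',[c],.236)))
# depth-based: top view points of uprights top (z~.25), lateral extents
P=cloud('top',np.load('pics/t0.npy'));
for v in(0,1):
    b=((195,165,222,190),(272,175,300,200))[v]; q=P[b[1]:b[3],b[0]:b[2]].reshape(-1,3); q=q[(q[:,2]>.243)&(q[:,2]<.258)]; L=np.array(lat(q)); 
    for xx in range(-22,20,4):
        k=L[abs(L[:,0]-xx)<2.1]; 
        if len(k): print(v,xx,len(k),k[:,1].min(),k[:,1].max())
E
```

```text
caps L,R (x,y) [[-0.4, 99.3], [-0.7, -100.0]]
tabs [[-55.5, 98.2], [-60.3, -98.0]]
tooth tip R, plate outer edge R [[-74.1, -117.4], [-74.7, -113.5]] end of beam R [[-76.6, -111.4]]
TCP [[-79.1, -2.4]]
cap [206.4966031  173.18984721] [   1.25    2.25   16.5    11.   1071.75] [[0.4, 101.5]]
cap [282.83346734 185.84116061] [  0.      3.875  15.875  13.125 991.125] [[-3.3, -96.4]]
tab [206.48896866 195.97103659] [  3.375   2.5    11.75    8.    476.625] [[-56.6, 95.0]]
tab [280.67129828 208.25670601] [  4.375   1.5     6.125   4.375 145.625] [[-60.2, -98.9]]
0 -18 3 95.7 114.2
0 -14 31 85.4 130.0
0 -10 26 81.4 120.0
0 -6 25 82.0 120.1
0 -2 25 82.0 118.3
0 2 25 82.6 119.6
0 6 25 83.6 119.6
0 10 26 81.8 120.1
0 14 26 81.5 118.2
0 18 4 84.5 105.6
1 -18 15 -135.2 -85.8
1 -14 24 -126.9 -82.8
1 -10 25 -116.1 -82.0
1 -6 23 -117.7 -81.7
1 -2 22 -117.4 -81.1
1 2 22 -116.7 -83.4
1 6 21 -116.3 -82.2
1 10 24 -118.0 -81.7
1 14 18 -117.7 -81.4
```

Rail and frame centres agree laterally to within 1 mm, and the rail should touch about 48 mm further on. Advance in stages.

>>> step_arm([
  {"dx":0,"dy":0.1,"dz":0.025,"wx":0,"wy":0,"wz":0,"claw":10},
  {"dx":0,"dy":0.25,"dz":0.025,"wx":0,"wy":0,"wz":0,"claw":10},
  {"dx":0,"dy":0.35,"dz":0.025,"wx":0,"wy":0,"wz":0,"claw":10},
  {"dx":0,"dy":0.35,"dz":0.025,"wx":0,"wy":0,"wz":0,"claw":10},
  {"dx":0,"dy":0.35,"dz":0.025,"wx":0,"wy":0,"wz":0,"claw":10},
])

```text
clock: 8.0
tool_pos: [0.6131, 0.1397, 0.1793]
eef_rot: [0.758, 0.653, 0.002, 0.001]
contact_force: [-0.4, 0.2, -5.4]
opening: 0.267
finger_force: 49.5
```

>>> step_arm([
  {"dx":0,"dy":0.04,"dz":0,"wx":0,"wy":0,"wz":0,"claw":10},
  {"dx":0,"dy":0.08,"dz":0,"wx":0,"wy":0,"wz":0,"claw":10},
  {"dx":0,"dy":0.12,"dz":0,"wx":0,"wy":0,"wz":0,"claw":10},
  {"dx":0,"dy":0.12,"dz":0,"wx":0,"wy":0,"wz":0,"claw":10},
])

```text
clock: 8.4
tool_pos: [0.6234, 0.1381, 0.1796]
eef_rot: [0.758, 0.653, 0.002, 0.001]
contact_force: [0.5, -1.3, -4.6]
opening: 0.266
finger_force: 49.5
```

```bash
python3 - <<'E'
from h import *
s=get_state(); o=np.array([.6639,.1342,0]); print(s['tool_pos'],((s['tool_pos']-o)@np.c_[XR,YR]*1000).round(1),s['eef_rot'],s['contact_force'],s['moment'])
E
```

```text
[0.62337693 0.13809783 0.17956214] [-40.7  -2.1] [0.75777198 0.65251471 0.00214656 0.00125651] [ 0.45703011 -1.25426411 -4.55677933] [-0.1052588   0.09976253  0.05319625]
```

>>> step_arm([
  {"dx":0,"dy":0.03,"dz":0,"wx":0,"wy":0,"wz":0,"claw":10},
  {"dx":0,"dy":0.06,"dz":0,"wx":0,"wy":0,"wz":0,"claw":10},
  {"dx":0,"dy":0.06,"dz":0,"wx":0,"wy":0,"wz":0,"claw":10},
])

```text
clock: 8.7
tool_pos: [0.628, 0.1375, 0.1796]
eef_rot: [0.758, 0.653, 0.002, 0.001]
contact_force: [-0.6, 0.2, -4.6]
opening: 0.272
finger_force: 49.5
```

>>> step_arm([
  {"dx":0,"dy":0.03,"dz":0,"wx":0,"wy":0,"wz":0,"claw":10},
  {"dx":0,"dy":0.05,"dz":0,"wx":0,"wy":0,"wz":0,"claw":10},
  {"dx":0,"dy":0.05,"dz":0,"wx":0,"wy":0,"wz":0,"claw":10},
])

```text
clock: 9.0
tool_pos: [0.6308, 0.1371, 0.1795]
eef_rot: [0.757, 0.653, 0.001, 0.001]
contact_force: [-2.2, -0.6, -3.3]
opening: 0.269
finger_force: 49.5
```

```bash
python3 - <<'E'
from h import *
s=get_state(); o=np.array([.6639,.1342,0]); print(s['tool_pos'],((s['tool_pos']-o)@np.c_[XR,YR]*1000).round(1),s['eef_rot'],s['contact_force'],s['moment'])
E
```

```text
[0.63076855 0.137119   0.17947142] [-33.2  -2. ] [7.57424707e-01 6.52921063e-01 1.21677559e-03 6.47005480e-04] [-2.16058214 -0.55867204 -3.33008739] [-0.17698237  0.68889278  0.11363393]
```

>>> step_arm([
  {"dx":0,"dy":0.02,"dz":0,"wx":0,"wy":0,"wz":0,"claw":10},
  {"dx":0,"dy":0.03,"dz":0,"wx":0,"wy":0,"wz":0,"claw":10},
  {"dx":0,"dy":0.03,"dz":0,"wx":0,"wy":0,"wz":0,"claw":10},
])

```text
clock: 9.3
tool_pos: [0.6311, 0.1371, 0.1794]
eef_rot: [0.757, 0.653, -0.0, -0.0]
contact_force: [-8.7, -0.1, 0.6]
opening: 0.265
finger_force: 49.5
```

```bash
python3 - <<'E'
from h import *
s=get_state(); o=np.array([.6639,.1342,0]); print(s['tool_pos'],((s['tool_pos']-o)@np.c_[XR,YR]*1000).round(1),s['eef_rot'],s['contact_force'],s['moment'])
E
```

```text
[0.63113589 0.13705242 0.17944764] [-32.8  -2. ] [ 7.57201200e-01  6.53181484e-01 -3.80956624e-04 -3.83465751e-04] [-8.72850104 -0.08157507  0.5843071 ] [-0.15617088  1.7889825   0.11972862]
```

Plates are against the uprights (x −32.8, firm). Ease off slightly and go down.

>>> step_arm([
  {"dx":0,"dy":-0.015,"dz":0.02,"wx":0,"wy":0,"wz":0,"claw":10},
  {"dx":0,"dy":-0.015,"dz":0.05,"wx":0,"wy":0,"wz":0,"claw":10},
  {"dx":0,"dy":-0.015,"dz":0.05,"wx":0,"wy":0,"wz":0,"claw":10},
])

```text
clock: 9.6
tool_pos: [0.6309, 0.1372, 0.1753]
eef_rot: [0.757, 0.653, 0.001, 0.0]
contact_force: [-4.8, 0.7, -2.4]
opening: 0.263
finger_force: 49.5
```

>>> step_arm([
  {"dx":0,"dy":0,"dz":0.03,"wx":0,"wy":0,"wz":0,"claw":10},
  {"dx":0,"dy":0,"dz":0.05,"wx":0,"wy":0,"wz":0,"claw":10},
  {"dx":0,"dy":0,"dz":0.05,"wx":0,"wy":0,"wz":0,"claw":10},
])

```text
clock: 9.9
tool_pos: [0.631, 0.1372, 0.1716]
eef_rot: [0.757, 0.653, 0.001, 0.0]
contact_force: [-4.5, -0.3, -0.7]
opening: 0.271
finger_force: 49.5
```

```bash
python3 - <<'E'
from h import *
s=get_state(); o=np.array([.6639,.1342,0]); print(s['tool_pos'],((s['tool_pos']-o)@np.c_[XR,YR]*1000).round(1),s['eef_rot'],s['contact_force'],s['moment'])
E
```

```text
[0.63095817 0.13715906 0.1715561 ] [-33.   -1.9] [7.57294927e-01 6.53072801e-01 5.39582414e-04 1.38544304e-04] [-4.4969157  -0.25357876 -0.71838435] [0.0093259  1.32343636 0.06535706]
```

>>> step_arm([
  {"dx":0,"dy":0,"dz":0.02,"wx":0,"wy":0,"wz":0,"claw":10},
  {"dx":0,"dy":0,"dz":0.04,"wx":0,"wy":0,"wz":0,"claw":10},
  {"dx":0,"dy":0,"dz":0.05,"wx":0,"wy":0,"wz":0,"claw":10},
  {"dx":0,"dy":0,"dz":0.05,"wx":0,"wy":0,"wz":0,"claw":10},
])

```text
clock: 10.3
tool_pos: [0.6312, 0.1374, 0.1704]
eef_rot: [0.757, 0.653, 0.001, 0.001]
contact_force: [-11.2, -2.1, 15.4]
opening: 0.266
finger_force: 49.5
```

```bash
python3 - <<'E'
from h import *
s=get_state(); o=np.array([.6639,.1342,0]); print(s['tool_pos'],((s['tool_pos']-o)@np.c_[XR,YR]*1000).round(1),s['eef_rot'],s['contact_force'],s['moment'])
E
```

```text
[0.63118123 0.13738755 0.17041345] [-32.8  -1.7] [0.75736502 0.65299026 0.00112691 0.00082101] [-11.20576651  -2.07758069  15.43483643] [-0.4406094   2.35636253  0.08037186]
```

>>> step_arm([
  {"dx":0,"dy":-0.02,"dz":0,"wx":0,"wy":0,"wz":0,"claw":10},
  {"dx":0,"dy":-0.02,"dz":0.01,"wx":0,"wy":0,"wz":0,"claw":10},
  {"dx":0,"dy":-0.02,"dz":0.01,"wx":0,"wy":0,"wz":0,"claw":10},
])

```text
clock: 10.6
tool_pos: [0.631, 0.1374, 0.17]
eef_rot: [0.758, 0.653, 0.002, 0.002]
contact_force: [-8.1, -2.6, 16.0]
opening: 0.268
finger_force: 49.6
```

```bash
python3 - <<'E'
from h import *
s=get_state(); o=np.array([.6639,.1342,0]); print(s['tool_pos'],((s['tool_pos']-o)@np.c_[XR,YR]*1000).round(1),s['eef_rot'],s['contact_force'],s['moment'])
p,d=snap('scene','s3'); t,e=snap('top','t3')
a=cv2.resize(p[165:245,225:315,::-1],(500,444),interpolation=cv2.INTER_CUBIC); c=np.zeros((444,800,3),np.uint8); c[:,:500]=a
c[:400,500:]=cv2.resize(t[165:215,260:297,::-1],(300,400),interpolation=cv2.INTER_CUBIC); cv2.imwrite('pics/c4.png',c)
E
```

```text
[0.63098908 0.1373938  0.16998467] [-33.   -1.7] [0.75750962 0.6528177  0.00233096 0.00167242] [-8.10265685 -2.55450936 15.99686653] [-0.4938513   1.79854185  0.09950897]
```

View pics/c4.png

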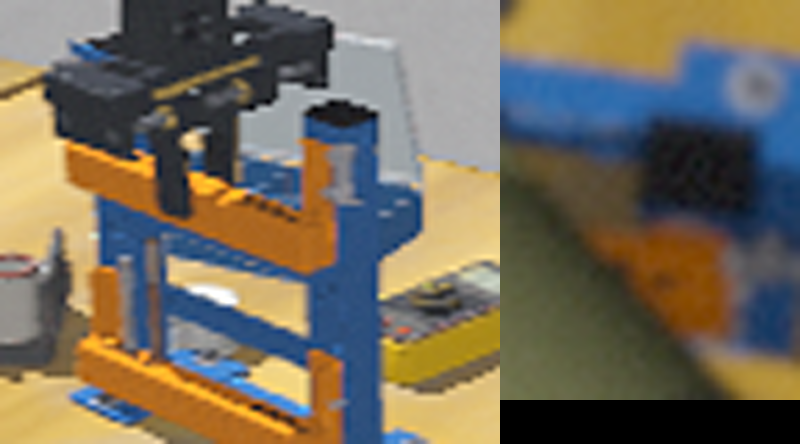

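The picture shows the rail hooked on both uprights, right plate beside its catch at (335,170). Press on in small steps, with less x push.

>>> step_arm([
  {"dx":0,"dy":-0.015,"dz":0.005,"wx":0,"wy":0,"wz":0,"claw":10},
  {"dx":0,"dy":-0.015,"dz":0.012,"wx":0,"wy":0,"wz":0,"claw":10},
  {"dx":0,"dy":-0.015,"dz":0.012,"wx":0,"wy":0,"wz":0,"claw":10},
])

```text
clock: 11.0
tool_pos: [0.6308, 0.1374, 0.1691]
eef_rot: [0.758, 0.653, 0.003, 0.002]
contact_force: [-6.6, -3.5, 13.5]
opening: 0.267
finger_force: 49.6
```

```bash
python3 - <<'E'
from h import *
s=get_state(); o=np.array([.6639,.1342,0]); print(s['tool_pos'],((s['tool_pos']-o)@np.c_[XR,YR]*1000).round(1),s['eef_rot'],s['contact_force'],s['moment'])
E
```

```text
[0.63083035 0.13738368 0.16907138] [-33.2  -1.7] [0.75764538 0.65265499 0.00316868 0.00221562] [-6.57705882 -3.49998499 13.54753994] [-0.54024249  1.26867775  0.13658652]
```

>>> step_arm([
  {"dx":0,"dy":-0.01,"dz":0.01,"wx":0,"wy":0,"wz":0,"claw":10},
  {"dx":0,"dy":-0.01,"dz":0.02,"wx":0,"wy":0,"wz":0,"claw":10},
  {"dx":0,"dy":-0.01,"dz":0.025,"wx":0,"wy":0,"wz":0,"claw":10},
])

```text
clock: 11.3
tool_pos: [0.6307, 0.1374, 0.1662]
eef_rot: [0.758, 0.653, 0.004, 0.002]
contact_force: [-2.5, -2.4, 8.4]
opening: 0.267
finger_force: 49.6
```

>>> step_arm([
  {"dx":0,"dy":-0.005,"dz":0.01,"wx":0,"wy":0,"wz":0,"claw":10},
  {"dx":0,"dy":-0.005,"dz":0.015,"wx":0,"wy":0,"wz":0,"claw":10},
  {"dx":0,"dy":-0.005,"dz":0.02,"wx":0,"wy":0,"wz":0,"claw":10},
])

```text
clock: 11.6
tool_pos: [0.6305, 0.1372, 0.1635]
eef_rot: [0.758, 0.652, 0.004, 0.002]
contact_force: [-1.2, -2.5, 5.8]
opening: 0.265
finger_force: 49.9
```

```bash
python3 - <<'E'
from h import *
s=get_state(); o=np.array([.6639,.1342,0]); print(s['tool_pos'],((s['tool_pos']-o)@np.c_[XR,YR]*1000).round(1),s['eef_rot'],s['contact_force'],s['moment'])
E
```

```text
[0.63050032 0.13716304 0.16347455] [-33.5  -2. ] [0.75799245 0.65225037 0.00350829 0.00214387] [-1.19997419 -2.53917107  5.76823208] [-0.22213077  0.10613752 -0.05868248]
```

Moving freely; continue to the bottom (expected TCP z ≈ 0.160–0.163).

>>> step_arm([
  {"dx":0,"dy":0,"dz":0.01,"wx":0,"wy":0,"wz":0,"claw":10},
  {"dx":0,"dy":0,"dz":0.02,"wx":0,"wy":0,"wz":0,"claw":10},
  {"dx":0,"dy":0,"dz":0.025,"wx":0,"wy":0,"wz":0,"claw":10},
])

```text
clock: 11.9
tool_pos: [0.6294, 0.1366, 0.1601]
eef_rot: [0.758, 0.653, 0.002, 0.002]
contact_force: [0.6, -2.0, -0.1]
opening: 0.266
finger_force: 49.9
```

```bash
python3 - <<'E'
from h import *
s=get_state(); o=np.array([.6639,.1342,0]); print(s['tool_pos'],((s['tool_pos']-o)@np.c_[XR,YR]*1000).round(1),s['eef_rot'],s['contact_force'],s['moment'])
E
```

```text
[0.62943311 0.13659991 0.16014625] [-34.4  -2.7] [0.75760111 0.65271242 0.00185749 0.0018986 ] [ 0.61467566 -1.99748027 -0.08162307] [-1.0770863 -0.2081526  0.1151579]
```

>>> step_arm([
  {"dx":0,"dy":0,"dz":0.01,"wx":0,"wy":0,"wz":0,"claw":10},
  {"dx":0,"dy":0,"dz":0.02,"wx":0,"wy":0,"wz":0,"claw":10},
  {"dx":0,"dy":0,"dz":0.025,"wx":0,"wy":0,"wz":0,"claw":10},
])

```text
clock: 12.2
tool_pos: [0.6296, 0.1367, 0.1596]
eef_rot: [0.758, 0.653, 0.002, 0.002]
contact_force: [-1.4, -4.1, 12.3]
opening: 0.266
finger_force: 49.9
```

```bash
python3 - <<'E'
from h import *
s=get_state(); o=np.array([.6639,.1342,0]); print(s['tool_pos'],((s['tool_pos']-o)@np.c_[XR,YR]*1000).round(1),s['eef_rot'],s['contact_force'],s['moment'])
E
```

```text
[0.62960031 0.13667405 0.15960339] [-34.3  -2.6] [0.75767269 0.6526273  0.00210709 0.00229401] [-1.42749404 -4.06058824 12.27523376] [-1.52345251  0.32358909  0.10903658]
```

>>> step_arm([
  {"dx":0,"dy":0,"dz":0.01,"wx":0,"wy":0,"wz":0,"claw":10},
  {"dx":0,"dy":0,"dz":0.015,"wx":0,"wy":0,"wz":0,"claw":10},
  {"dx":0,"dy":0,"dz":0.015,"wx":0,"wy":0,"wz":0,"claw":10},
])

```text
clock: 12.5
tool_pos: [0.6297, 0.1367, 0.1596]
eef_rot: [0.758, 0.653, 0.002, 0.003]
contact_force: [-3.7, -4.9, 16.8]
opening: 0.264
finger_force: 49.9
```

```bash
python3 - <<'E'
from h import *
s=get_state(); o=np.array([.6639,.1342,0]); print(s['tool_pos'],((s['tool_pos']-o)@np.c_[XR,YR]*1000).round(1),s['eef_rot'],s['contact_force'],s['moment'])
m=R.from_quat(s['eef_rot']).as_matrix(); print(m[2])
p,d=snap('scene','s4'); t,e=snap('top','t4')
a=cv2.resize(p[170:225,225:305,::-1],(800,550),interpolation=cv2.INTER_CUBIC); cv2.imwrite('pics/c5.png',a)
E
```

```text
[0.6296946  0.1367453  0.15955398] [-34.2  -2.5] [0.75772661 0.65256265 0.0023793  0.00258845] [-3.70223714 -4.8589444  16.80692379] [-1.63764392  0.68004211  0.08179395]
[ 2.27472706e-04  7.02795830e-03 -9.99975278e-01]
```

View pics/c5.png

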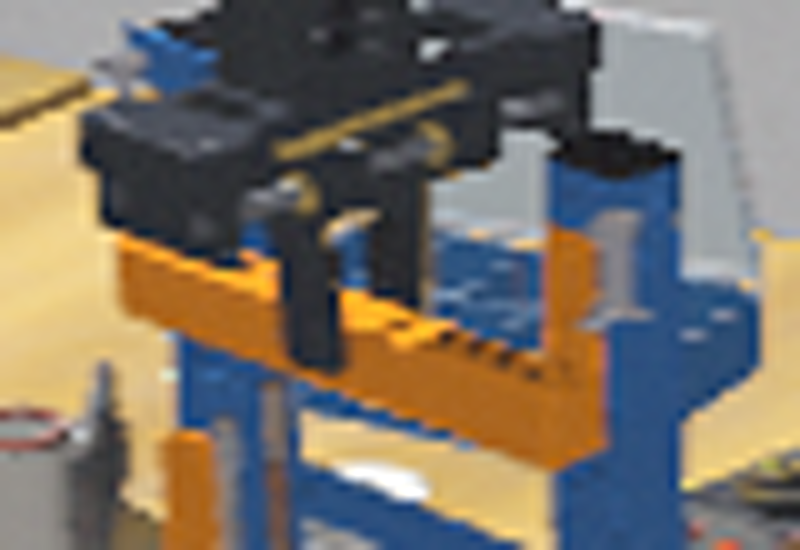

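I miscounted and viewed 11 pictures, one over the limit, so I'll use only numbers from here. Added load is spread evenly, so both ends appear to be on hard stops. Relax, release and retreat upward.

>>> step_arm([
  {"dx":-0.005,"dy":-0.005,"dz":-0.03,"wx":0,"wy":0,"wz":0,"claw":10},
  {"dx":-0.005,"dy":-0.005,"dz":-0.03,"wx":0,"wy":0,"wz":0,"claw":10},
])

```text
clock: 12.8
tool_pos: [0.6292, 0.1369, 0.1598]
eef_rot: [0.758, 0.653, 0.003, 0.002]
contact_force: [2.9, -2.2, 2.6]
opening: 0.27
finger_force: 49.9
```

>>> step_arm([
  {"dx":0,"dy":0,"dz":0,"wx":0,"wy":0,"wz":0,"claw":40},
  {"dx":0,"dy":0,"dz":0,"wx":0,"wy":0,"wz":0,"claw":55},
  {"dx":0,"dy":0,"dz":0,"wx":0,"wy":0,"wz":0,"claw":60},
  {"dx":0,"dy":0,"dz":0,"wx":0,"wy":0,"wz":0,"claw":60},
  {"dx":0,"dy":0,"dz":0,"wx":0,"wy":0,"wz":0,"claw":60},
])

```text
clock: 13.3
tool_pos: [0.6281, 0.1375, 0.1592]
eef_rot: [0.757, 0.653, 0.002, 0.001]
contact_force: [-0.2, -0.3, -0.8]
opening: 0.677
finger_force: 0.0
```

>>> step_arm([
  {"dx":0,"dy":0,"dz":-0.2,"wx":0,"wy":0,"wz":0,"claw":60},
  {"dx":0,"dy":0,"dz":-0.5,"wx":0,"wy":0,"wz":0,"claw":60},
  {"dx":0,"dy":0,"dz":-1,"wx":0,"wy":0,"wz":0,"claw":60},
  {"dx":0,"dy":0,"dz":-1,"wx":0,"wy":0,"wz":0,"claw":60},
  {"dx":0,"dy":0,"dz":-1,"wx":0,"wy":0,"wz":0,"claw":60},
])

```text
clock: 13.8
tool_pos: [0.6287, 0.1375, 0.2415]
eef_rot: [0.758, 0.653, 0.003, 0.002]
contact_force: [0.1, -0.4, -0.3]
opening: 0.682
finger_force: 0.0
```

>>> step_arm([
  {"dx":0,"dy":-0.3,"dz":-0.5,"wx":0,"wy":0,"wz":0,"claw":60},
  {"dx":0,"dy":-1,"dz":-0.5,"wx":0,"wy":0,"wz":0,"claw":30},
  {"dx":0,"dy":-1,"dz":-0.5,"wx":0,"wy":0,"wz":0,"claw":10},
  {"dx":0,"dy":-1,"dz":-0.5,"wx":0,"wy":0,"wz":0,"claw":0},
])

```text
clock: 14.2
tool_pos: [0.5467, 0.1487, 0.2788]
eef_rot: [0.757, 0.654, 0.001, 0.001]
contact_force: [-0.0, -0.2, 0.0]
opening: 0.43
finger_force: 0.0
```

>>> step_arm([
  {"dx":-1,"dy":-1,"dz":0,"wx":0,"wy":0,"wz":0,"claw":0},
  {"dx":-1,"dy":-1,"dz":0,"wx":0,"wy":0,"wz":0,"claw":0},
  {"dx":-1,"dy":-1,"dz":0,"wx":0,"wy":0,"wz":0,"claw":0},
  {"dx":-1,"dy":-1,"dz":0,"wx":0,"wy":0,"wz":0,"claw":0},
])

```text
clock: 14.6
tool_pos: [0.4576, 0.0793, 0.2783]
eef_rot: [0.759, 0.652, 0.001, 0.001]
contact_force: [0.3, 0.3, -0.0]
opening: 0.069
finger_force: 0.0
```

```bash
python3 - <<'E'
from h import *
s=get_state(); print(s['clock'],s['tool_pos'],s['q'].round(2),s['contact_force'])
o=np.array([.6639,.1342,0]); A=np.c_[XR,YR,[0,0,1]]
ts=[]; ds=[]
for i in range(4): t,d=viewer.snapshot('top'); ts.append(t.astype(float)); ds.append(d)
cv2.imwrite('pics/t5.png',np.mean(ts,0)[:,:,::-1].astype(np.uint8)); snap('scene','s5')
P=np.nanmean([cloud('top',d) for d in ds],0); L=((P-o)@A)*1000
q=L[150:225,185:310].reshape(-1,3)
def sel(x0,x1,y0,y1,z0=100,z1=300):
    k=q[(q[:,0]>x0)&(q[:,0]<x1)&(q[:,1]>y0)&(q[:,1]<y1)&(q[:,2]>z0)&(q[:,2]<z1)]; return k
for y0 in range(-110,110,20):
    k=sel(-40,-24,y0,y0+20,150,200); print('beam top',y0+10,len(k),np.median(k[:,2]).round(1) if len(k) else '')
for y0 in(85,-113):
    k=sel(-20.,-15,y0,y0+28,205,245); print('plate top',y0,len(k),np.median(k[:,2]) if len(k) else '')
for n,f in(('before',np.load('pics/t0.npy')),('after',np.mean(ds,0))):
    Q=((cloud('top',f)-o)@A*1000)[150:225,185:310].reshape(-1,3)
    for sg in(1,-1):
        k=Q[(Q[:,1]*sg>119)&(Q[:,1]*sg<150)&(Q[:,2]>205)&(Q[:,2]<275)&(abs(Q[:,0])<40)]; print(n,sg,len(k),k.mean(0).round(1),k.min(0).round(1),k.max(0).round(1))
E
```

```text
14.6 [0.45755286 0.07925512 0.27825798] [ 0.18  0.48 -0.67  1.97  0.41  0.83 -0.88] [ 0.33557165  0.3430516  -0.03619491]
beam top -100 42 178.3
beam top -80 44 177.2
beam top -60 45 177.0
beam top -40 44 177.1
beam top -20 44 176.4
beam top 0 45 176.7
beam top 20 43 177.0
beam top 40 44 176.8
beam top 60 45 177.1
beam top 80 43 176.6
beam top 100 45 177.3
plate top 85 20 221.22370040412787
plate top -113 21 217.24558717748792
before 1 64 [-18.9 127.3 233. ] [-30.8 119.1 205. ] [ 11.3 141.  250. ]
before -1 48 [ -22.7 -127.5  235.1] [ -32.6 -136.8  205.4] [ -13.7 -119.1  248.2]
after 1 60 [-18.2 127.1 234.3] [-30.8 119.1 205.3] [ 11.4 141.6 250.2]
after -1 49 [ -23.  -127.8  233.7] [ -32.8 -136.8  205.1] [ -14.  -119.2  246.4]
```

Beam top is level at 177 mm along its full length. That is 70.5 mm below the caps, against 70 nominal, and both catches are where they were when closed. Handing in.

```bash
python3 -c "
from plant import workorder; print(workorder.finish_job())"
```

```text
the job is handed in; nothing more can be done
None
```

The rail is hooked in, pushed home at both ends and released, with both catches reading as closed (judged from force and depth readings, not a close-up) and the job handed in at about 15 s; I viewed 11 pictures, one over the limit of 10.

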